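# Move a tube from the sloping stand to the cradle by way of the V-blocks

### The job

Three aluminium tubes lean in the sloping stand; take the one that is both long and thick by its raised end, lay it level and centred lengthwise across the pair of steel V-blocks, and let go of it. Then take it again around its middle, between the two blocks, lift it clear, and lay it centred lengthwise in the grooved wooden cradle, and let go.

Things in the scene. Friction and masses are not known exactly. Their poses are not given: they have to be found in the camera images.
- tube_mid (a point): Middle of the axis of the tube to move: aluminium, 20 mm diameter, 200 mm long, 90 g. x runs along it from raised end (x = -100 mm) to foot; y, z roll with it. It leans 25 deg from level in a bay of the stand, raised end towards the robot; the upper 65 mm stick out beyond the ramp; it lifts straight up out. Neighbours 60 mm aside: a thin tube (12 x 200 mm), a short one (20 x 140 mm).
- stand: Fixed sloping stand, grey steel, base 175 x 190 mm; origin on the table below its middle, x points down the slope. Ramp at 25 deg: foot 18 mm high at x = 85 mm, upper edge 75 mm high at x = -37 mm. Bays at y = -60, 0, 60 mm, between fins 14 mm high, 24 mm apart. The tube's raised end is at x = -92 mm, its axis there 112 mm above the table.
- rest_seat (a point): Where the tube's middle (axis) comes to lie on the fixed pair of steel V-blocks, 59 mm above the table; x along the grooves. Blocks 18 mm long (x), 68 mm wide, tops 67 mm high, centred at x = -44 and 44 mm: a 70 mm gap for fingers over the base plate (top 12 mm high). Grooves 90 deg, 44 mm wide at the top, bottom 45 mm high. A centred tube sticks out 47 mm past each block.
- cradle_seat (a point): Where the tube's middle (axis) comes to lie in the fixed wooden cradle (216 x 84 mm), 49 mm above the table; x along the groove. Groove 90 deg, 44 mm wide at the top, through two wooden blocks, each 70 mm long and 68 mm wide, tops 57 mm high; 70 mm gap between them for fingers, over the base board (top 12 mm high). Blocks' outer ends are 105 mm from the middle.
There are look-alikes about, which are no part of the job. What is shaped like the part that bears tube_mid but purple is not meant. What is shaped like the part that bears rest_seat but yellow is not meant.

How it is judged:
By the outcome, as a careful person would: the job done as asked, in the order asked, and still so for the second after the job is handed in, with the robot touching nothing.
It also fails if it takes over 54 s, if anything falls off the work surface, if the arm or the gripper's body presses on something with over 40 N, if the wrist force passes 120 N, or if a joint passes its speed limit or range.

### The arm

A 7-joint arm with a two-finger parallel gripper is mounted at the origin on the work surface. World frame = base frame: x ahead of the robot, y to its left, z up, the work surface at z = 0. Lengths are in m, angles in degrees, forces in N, time in s.
With the tool pointing down it reaches from about 0.425 to 0.825 m from the base axis. Payload 3.6 kg.
Tool frame: the origin (TCP) lies midway between the tips of the shut fingers; the grasp point (between the pads) lies 19 mm behind it (ctrl.hold_point_z is the distance from the TCP to the grasp point, in m); z points along the fingers, y is the line along which they close (so a half turn about z gives the same grasp; the last joint's range is limited). The gripper opens to 85 mm and grips with 20 to 120 N. Pads are 22 mm wide; open, the fingers measure 114 mm over their backs; the gripper's body (76 mm by 85 mm) begins 54 mm behind the grasp point. The pads swing forward as they close: fully open they stand 13 mm farther back than shut.
Start: joints at [-1.518, 35.231, -0.722, 81.555, 0.464, 63.22, -2.315], TCP at [0.65, 0, 0.195] pointing down, gripper open.
Joint ranges: [-178.69, 178.69], [-17.37, 117.87], [-77.05, 75.6], [15.02, 138.74], [-78.02, 258.01], [0.78, 113.62], [-162.83, 162.83]. Speed limits (degrees/s): [159.86, 159.86, 180, 180, 180, 180, 180].

### API

Orientations are given as [roll, pitch, yaw] about the fixed x, y, z axes, in that order (R = Rz(yaw) Ry(pitch) Rx(roll)).
In Python, from plant import ctrl, capture, camera_info gives the robot as it stands.
- The arm moves only by the tool carry_out, never from a script. Its argument "rows" is a list that holds one entry, the list of rows, each a list of 4 numbers: the shift along the world's x, y, z in units of 30 mm (1.0 is 30 mm), then the turn about the world's z in units of 6 degrees (1.0 is 6 degrees). In form: [[[x, y, z, yaw], ...]]. A call has 1 to 12 rows; each row is the pose to reach, as a shift and turn from the pose commanded when the call began; what a row does not reach only later rows make up. A row lasts 1/12 s, in which the tool goes at most 41.7 mm and 7.16 degrees, less where a joint would pass 70% of its speed; a pose out of reach is approached as far as the arm can. A call with a gripper value outside its range is refused whole. "grip" is the opening, from -1 (shut) to 1 (fully open), so that 0 is half open, set as the call begins (left out, the last holds). The fingers move at their own pace and stop on an object; "grip_force" is the grip in N (left out, the last holds). Time passes only in rows, so rows that repeat a pose let the fingers close. It gives the time, the measured TCP pose, the force, the opening and the grip force at its end, in the units of the state.
- ctrl.get_state(): the state, without advancing time (a new reading comes with each control period).
- capture(name): name is "scene" or "side" or "wrist"; returns (picture, depth): 400x640x3 uint8, red, green, blue; 400x640 float32, m along the optical axis (not along the pixel's ray), 0 where there is no reading.
- camera_info(name): a dict with "K" (3x3 intrinsics, pixels), "T" (4x4, takes a point from camera to world coordinates). Camera axes: x right, y down, z forward; pixel columns grow to the right and rows downward; lengths in m; the calibration is good to about 2 mm. A picture is of the moment at which its call begins: read the wrist's pose just before it. camera_info takes no time and is no camera call; for the wrist camera it gives the pose at the moment of the call.
- ctrl.finish_job(): hands the job in; it is judged then, once.
The state is a dict: "t": time; "q": joint angles; "joint_vel": joint speeds; "tau": joint torques, N m; "eef_pos": TCP position; "ee_rot": TCP orientation; "wrist_force": force on the tool from outside, world axes, zero at the start; "ft_torque": the same for the moment, N m; "width": finger opening in m; "finger_force": force on a finger pad.
Only numpy, scipy, OpenCV 4.12 (cv2) and the standard library are available. Lean on these libraries where they do the work, as an engineer would, in place of code of your own. Each camera call takes 0.05 s, during which the arm holds its last target. There are 200 camera calls.

## Working session

There is one attempt and no reset: what is moved stays moved. The work goes in short steps, Python scripts to look and compute and a tool call to move; the robot and the scene stay as the last step left them, time stands still between calls to the robot, and variables do not carry over. Pictures are saved under pics/ and viewed, at most 12 in all, crops included, and the job is handed in when it is done.

Besides the shell and the picture viewer there is one more tool, called after ">>>" by a JSON object that holds its "api" and its "payload", one argument or row to a line. carry_out: Moves the arm, as the interface text tells. Its arguments: {"type":"object","properties":{"rows":{"type":"array","items":{"type":"array","items":{"type":"array","items":{"type":"number"}}}},"grip":{"type":"number"},"grip_force":{"type":"number"}},"required":["rows"]}

```bash
mkdir -p pics; cat > h.py <<'E'
import numpy as np, cv2
from plant import ctrl, capture, camera_info
def snap(n,f):
    i=camera_info(n); p,d=capture(n); cv2.imwrite(f'pics/{f}.png',p[:,:,::-1]); np.savez(f'pics/{f}.npz',p=p,d=d,K=i['K'],T=i['T'])
def cloud(f):
    z=np.load(f'pics/{f}.npz'); d=z['d']; v,u=np.mgrid[:400,:640]; K=z['K']
    P=np.stack([(u-K[0,2])/K[0,0]*d,(v-K[1,2])/K[1,1]*d,d],-1)
    return P@z['T'][:3,:3].T+z['T'][:3,3], z['p'], d
E
python3 - <<'E'
from h import *
for n in('scene','side'): snap(n,n+'0'); print(camera_info(n))
a=cv2.imread('pics/scene0.png');print(ctrl.get_state())
E
```

```text
{'K': array([[383.97760562,   0.        , 318.39150794],
       [  0.        , 383.97760562, 204.02791123],
       [  0.        ,   0.        ,   1.        ]]), 'T': array([[-0.45473911,  0.74347491, -0.49036456,  1.08199293],
       [ 0.89049873,  0.37029316, -0.26437662,  0.39460785],
       [-0.01497875, -0.5568914 , -0.83045024,  1.13166244],
       [ 0.        ,  0.        ,  0.        ,  1.        ]])}
{'K': array([[448.0028055 ,   0.        , 317.78307547],
       [  0.        , 448.0028055 , 198.67987986],
       [  0.        ,   0.        ,   1.        ]]), 'T': array([[-0.87407027, -0.29098431,  0.38901066, -0.07480506],
       [-0.48579019,  0.51858233, -0.70361939,  0.99792085],
       [ 0.00300815, -0.80399036, -0.59463473,  0.87534902],
       [ 0.        ,  0.        ,  0.        ,  1.        ]])}
{'t': 0.1, 'q': array([-1.51847078, 35.28481483, -0.72343001, 81.63277917,  0.46395885,
       63.22070089, -2.31479086]), 'joint_vel': array([ 0.06471814, -0.05539784, -0.05776003, -0.26567408,  0.02952995,
       -0.11384282, -0.02611401]), 'tau': array([ 1.87134152e-03, -4.70385647e+01,  2.59924382e-01, -1.71571434e+01,
        9.91805020e-03,  5.83933666e-03,  9.32311934e-06]), 'eef_pos': array([6.49214428e-01, 1.79186067e-05, 1.93937849e-01]), 'ee_rot': array([-1.79864574e+02,  1.29786879e-03,  9.00042468e+01]), 'wrist_force': array([ 0.13870699, -0.08715077,  0.34003556]), 'ft_torque': array([ 0.02545111, -0.00680478, -0.03150599]), 'finger_force': 0.0, 'width': 0.08533878820651693}
```

View pics/scene0.png

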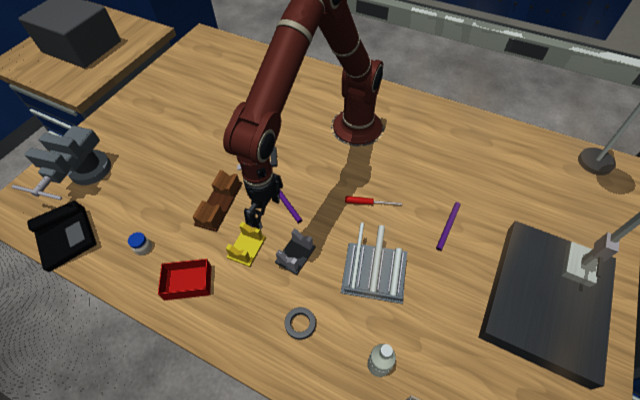

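View pics/side0.png

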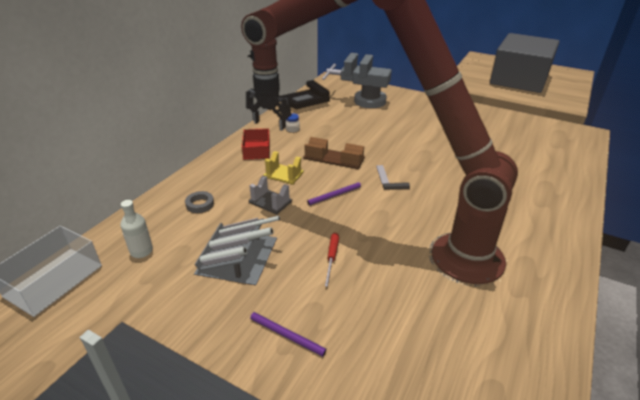

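Scene: the stand is at (375,265) with three tubes, at (360,250), (376,258) and (397,265). The grey V-blocks are at (296,250), the yellow look-alike at (245,243) and the cradle at (217,200). Purple tubes lie at (290,207) and (448,226). Next I'll enlarge the stand and measure.

```bash
python3 - <<'E'
from h import *
a=cv2.imread('pics/scene0.png')
c=cv2.resize(a[212:307,260:420],None,fx=5,fy=5,interpolation=cv2.INTER_CUBIC); cv2.imwrite('pics/c1.png',c)
P,p,d=cloud('scene0')
# height map top view 1 mm/px -> 2 mm/px of the merged clouds
H=np.zeros((300,400),np.float32)
for f in('scene0','side0'):
    Q,_,d=cloud(f); Q=Q[d>0]
    i=((Q[:,0]-.35)/.0015).astype(int); j=((.35-Q[:,1])/.002).astype(int)
    i=((Q[:,0]-.35)/.002).astype(int)
    m=(i>=0)&(i<300)&(j>=0)&(j<400)&(Q[:,2]<.15)
    np.maximum.at(H,(i[m],j[m]),Q[m,2])
# rows: x down from 0.35, cols: y right decreasing from .35
cv2.imwrite('pics/top.png',cv2.applyColorMap(np.clip(H/.13*255,0,255).astype(np.uint8),cv2.COLORMAP_TURBO))
E
```

```text
(no output)
```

View pics/c1.png

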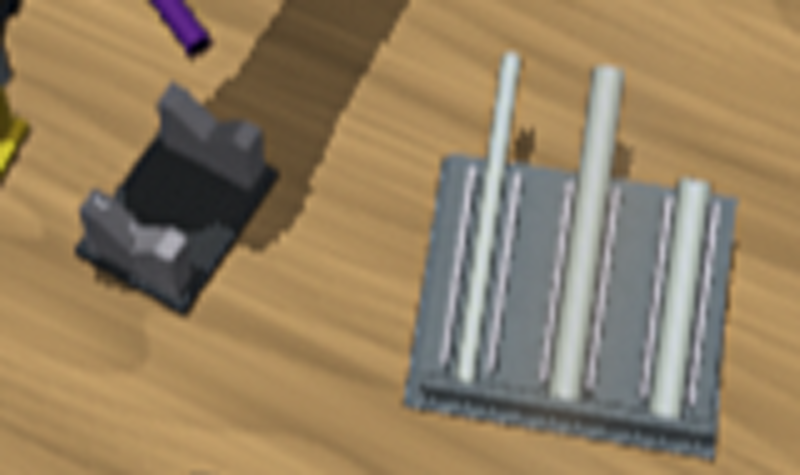

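View pics/top.png

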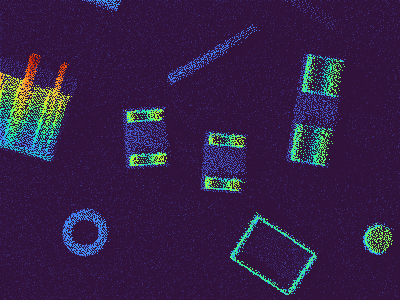

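The crop shows the raised ends of three tubes. The thin one is at crop (510,60), the middle one at (605,70), and the right one is short at (693,185). The middle tube is long and thick, at (376,258) in the full picture, so that's the target. In the height map, the grey blocks are at y≈+0.06, the yellow ones at y≈-0.10 and the cradle at y≈-0.28.

```bash
python3 - <<'E'
from h import *
A=[];C=[]
for f in('scene0','side0'):
    Q,p,d=cloud(f); m=d>0; A.append((Q[m],p[m].astype(int)))
def sel(b,zl,zh,k):
    Q,c=A[k]; m=(Q[:,0]>b[0])&(Q[:,0]<b[1])&(Q[:,1]>b[2])&(Q[:,1]<b[3])&(Q[:,2]>zl)&(Q[:,2]<zh); return Q[m],c[m]
for k in(0,1):
    for n,b,z in(('vblock',(.5,.72,0,.13),(.035,.075)),('vbase',(.5,.72,0,.13),(.006,.075)),('cradle',(.4,.72,-.36,-.2),(.035,.065)),('cradbase',(.4,.72,-.36,-.2),(.006,.065)),('stand',(.42,.75,.2,.46),(.006,.07))):
        Q,c=sel(b,*z,k)
        if len(Q)<20: print(k,n,len(Q)); continue
        r=cv2.minAreaRect((Q[:,:2]*1000).astype(np.float32)); print(k,n,len(Q),np.round(r[0],1),np.round(r[1],1),round(r[2],1),'zmax',Q[:,2].max().round(3),c.mean(0).round())
    Q,c=sel((.42,.6,.2,.42),.088,.14,k)
    for lo,hi in((.2,.255),(.255,.32)):
        q=Q[(Q[:,1]>lo)&(Q[:,1]<hi)]
        if len(q)<20: print(len(q));continue
        mu=q.mean(0); v=np.linalg.svd(q-mu)[2][0]; v*=np.sign(v[0]); s=(q-mu)@v
        print(k,'tube',len(q),mu.round(4),v.round(3),(mu+v*s.min()).round(4),(mu+v*s.max()).round(4))
E
```

```text
0 vblock 368 [626.1  58.2] [ 70.5 108.4] 86.4 zmax 0.071 [85. 84. 88.]
0 vbase 1020 [593.9  56. ] [194.4  98.2] 4.7 zmax 0.071 [59. 58. 62.]
0 cradle 800 [ 570.8 -283.5] [214.5  72.7] 9.2 zmax 0.063 [92. 58. 31.]
0 cradbase 1502 [ 542.5 -286.9] [277.8  88.6] 8.9 zmax 0.063 [77. 48. 27.]
0 stand 2353 [598.3 338.9] [199.4 251.3] 8.2 zmax 0.07 [128. 134. 136.]
0 tube 70 [0.5056 0.2291 0.1007] [ 0.879  0.262 -0.398] [0.4822 0.2222 0.1112] [0.5323 0.2371 0.0886]
0 tube 150 [0.498  0.2894 0.1035] [ 0.879  0.261 -0.399] [0.4674 0.2803 0.1174] [0.5358 0.3006 0.0863]
1 vblock 394 [624.6  56.8] [ 76.  111.3] 86.1 zmax 0.072 [111. 104. 100.]
1 vbase 944 [592.   55.1] [186.2  99. ] 3.5 zmax 0.072 [94. 87. 84.]
1 cradle 594 [ 569.3 -285.6] [212.   81.3] 10.4 zmax 0.063 [121.  87.  58.]
1 cradbase 1182 [ 555.  -278.8] [315.2 129.1] 6.7 zmax 0.063 [105.  76.  52.]
1 stand 2063 [605.5 299. ] [248.2 232.6] 16.6 zmax 0.07 [116. 114. 112.]
1 tube 82 [0.4998 0.2284 0.1009] [ 0.881  0.296 -0.37 ] [0.4767 0.2207 0.1106] [0.5324 0.2394 0.0872]
1 tube 188 [0.4892 0.2898 0.1039] [ 0.891  0.287 -0.353] [0.4601 0.2804 0.1154] [0.5323 0.3037 0.0868]
```

>>> {"api": "carry_out", "payload": {
  "rows": [
    [[-0.2,0.4,0,-0.6],[-0.7,1.2,0,-1.7],[-1.2,2.1,0,-2.8],[-1.8,3.1,0,-3.9],[-2.4,4.1,0,-5.0],[-3.0,5.1,0,-6.1],[-3.6,6.1,0,-7.2],[-4.2,7.1,0,-8.3],[-4.7,8.0,0,-9.4],[-5.2,8.8,0,-10.5],[-5.5,9.4,0,-11.5],[-5.6,9.5,0,-12.2]]
  ],
  "grip": 0.0,
  "grip_force": 60
}}

```text
t: 1.1
eef_pos: [0.4784, 0.2907, 0.1942]
ee_rot: [-179.8, 0.1, 17.0]
wrist_force: [-0.6, 0.4, 1.1]
width: 0.0426
finger_force: 0.0
```

```bash
python3 - <<'E'
from h import *
s=ctrl.get_state(); print(s['t'],s['eef_pos'],s['ee_rot'],s['width'],s['q'])
snap('wrist','w1')
Q,p,d=cloud('w1'); m=(d>0)&(Q[...,2]>.088)&(Q[...,2]<.135)&(Q[...,1]>.255)&(Q[...,1]<.33)&(Q[...,0]<.55); q=Q[m]
print(len(q))
r=cv2.fitLine(q[:,:2].astype(np.float32),cv2.DIST_HUBER,0,.001,.001).ravel(); print('yaw',np.degrees(np.arctan(r[1]/r[0])),r[2:]); 
v=r[:2]*np.sign(r[0]); t=(q[:,:2]-r[2:])@v; print('end',r[2:]+v*np.percentile(t,1)); print('at481',r[3]+(0.481-r[2])*r[1]/r[0])
E
```

```text
1.1 [0.47838831 0.2907081  0.19420777] [-1.79804788e+02  1.23811587e-01  1.70211317e+01] 0.0425811664666235 [-44.86932388  27.95204237  17.56674901  97.24828666 -10.04003475
  56.40654413 -96.61849205]
1625
yaw 16.551188 [0.49806526 0.2888647 ]
end [0.46407614 0.27876363]
at481 0.28379315
```

View pics/w1.png

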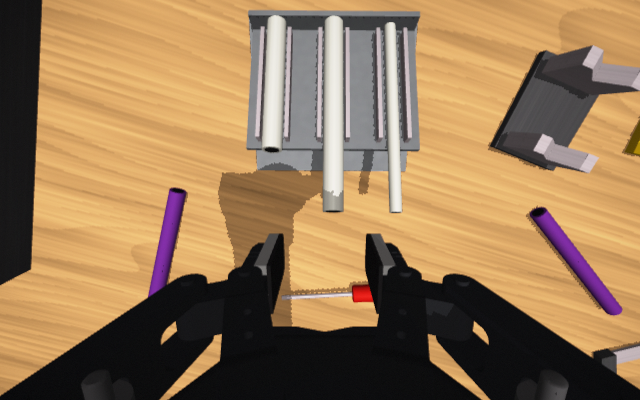

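The wrist view shows the target tube at (333,110–210), nearly between the pads, with the thin tube on the right at (393,120). Commanded pose is about right, so I'll go down.

>>> {"api": "carry_out", "payload": {
  "rows": [
    [[0,0,0,0],[0,0,-0.4,0],[0,0,-0.9,0],[0,0,-1.4,0],[0,0,-1.9,0],[0,0,-2.4,0],[0,0,-2.9,0],[0,0,-3.3,0],[0,0,-3.6,0],[0,0,-3.65,0],[0,0,-3.65,0]]
  ]
}}

```text
t: 2.07
eef_pos: [0.4823, 0.284, 0.0851]
ee_rot: [180.0, 0.1, 16.8]
wrist_force: [0.4, 0.7, 0.5]
width: 0.043
finger_force: 0.0
```

>>> {"api": "carry_out", "payload": {
  "rows": [
    [[0,0,0,0],[0,0,0,0],[0,0,0,0],[0,0,0,0],[0,0,0,0],[0,0,0,0],[0,0,0,0],[0,0,0,0]]
  ],
  "grip": -1,
  "grip_force": 70
}}

```text
t: 2.73
eef_pos: [0.482, 0.285, 0.0856]
ee_rot: [-180.0, -0.0, 16.8]
wrist_force: [-0.3, -0.2, -0.1]
width: 0.0002
finger_force: 0.0
```

>>> {"api": "carry_out", "payload": {
  "rows": [
    [[0,0,0.1,0],[0,0,0.4,0],[0,0,0.8,0],[0,0,1.2,0],[0,0,1.6,0],[0,0,2.0,0],[0,0,2.4,0],[0,0,2.8,0],[0,0,3.2,0],[0,0,3.5,0],[0,0,3.65,0],[0,0,3.65,0]]
  ]
}}

```text
t: 3.73
eef_pos: [0.4827, 0.2853, 0.1964]
ee_rot: [-180.0, -0.2, 16.8]
wrist_force: [-0.8, -0.1, -0.8]
width: -0.0002
finger_force: 0.0
```

```bash
python3 - <<'E'
from h import *
s=ctrl.get_state(); print(s['t'],s['eef_pos'],s['ee_rot'],s['width'])
e=s['eef_pos']
for n in('scene','side','wrist'):
    snap(n,n+'2'); Q,p,d=cloud(n+'2')
    # tube candidates: bright unsaturated, above .12, away from the gripper
    c=p.astype(int); m=(d>0)&(Q[...,2]>.125)&(Q[...,2]<.24)&(c.min(-1)>110)&(np.abs(Q[...,0]-.56)<.12)&(np.abs(Q[...,1]-.3)<.07)
    q=Q[m]; print(n,len(q))
    if len(q)>30:
        mu=np.median(q,0); v=np.linalg.svd(q-q.mean(0),full_matrices=False)[2][0]; v*=np.sign(v[0]); t=(q-mu)@v
        print(mu.round(4),v.round(3),'tilt',np.degrees(np.arcsin(v[2])).round(1),(mu+v*np.percentile(t,1)).round(4),(mu+v*np.percentile(t,99)).round(4))
E
```

```text
3.7333 [0.48266257 0.28533717 0.1964153 ] [-1.79953354e+02 -1.50131986e-01  1.68016829e+01] -0.00021080654936016856
scene 0
side 0
wrist 0
```

View pics/side2.png

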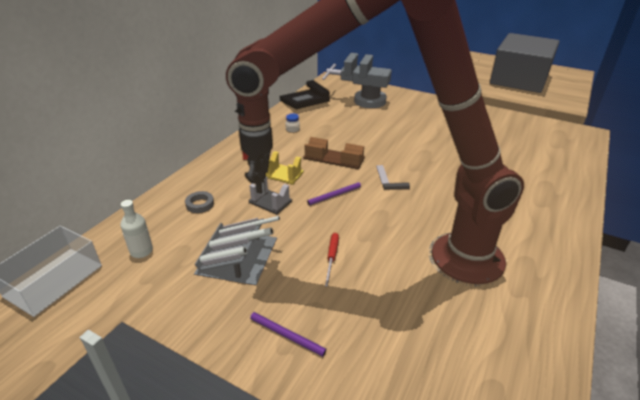

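The fingers shut on nothing. I'll compare where the tips really are with the reported TCP.

```bash
python3 - <<'E'
from h import *
e=ctrl.get_state()['eef_pos']
for n in('scene','side'):
    z=np.load(f'pics/{n}2.npz'); T=z['T'];K=z['K']
    c=T[:3,:3].T@(e-T[:3,3]); print(n,'TCP px',(K@c/c[2])[:2].round(1),'depth',c[2].round(3))
    Q,p,d=cloud(n+'2'); m=(d>0)&(np.linalg.norm(Q[...,:2]-e[:2],axis=-1)<.12)&(Q[...,2]>.14)&(Q[...,2]<.27)
    q=Q[m]; print(len(q), 'zmin',q[:,2].min() if len(q) else 0)
    for a in np.arange(.14,.27,.02):
        w=q[(q[:,2]>=a)&(q[:,2]<a+.02)]; print(a.round(2),len(w),w.mean(0).round(3) if len(w) else '')
a=cv2.imread('pics/scene2.png'); b=cv2.imread('pics/side2.png')
f=lambda i:cv2.resize(i,(480,480),interpolation=cv2.INTER_CUBIC)
cv2.imwrite('pics/c2.png',np.hstack([f(a[170:310,290:430])[:, :400],f(b[150:290,170:310])[:, :400]]))
E
```

```text
scene TCP px [384.4 216.2] depth 1.102
69 zmin 0.23603200625235
0.14 0 
0.16 0 
0.18 0 
0.2 0 
0.22 6 [0.494 0.288 0.238]
0.24 47 [0.492 0.288 0.25 ]
0.26 16 [0.491 0.286 0.267]
side TCP px [261.2 205. ] depth 1.123
108 zmin 0.23282546188081177
0.14 0 
0.16 0 
0.18 0 
0.2 0 
0.22 16 [0.477 0.288 0.236]
0.24 67 [0.476 0.291 0.25 ]
0.26 25 [0.475 0.291 0.264]
```

View pics/c2.png

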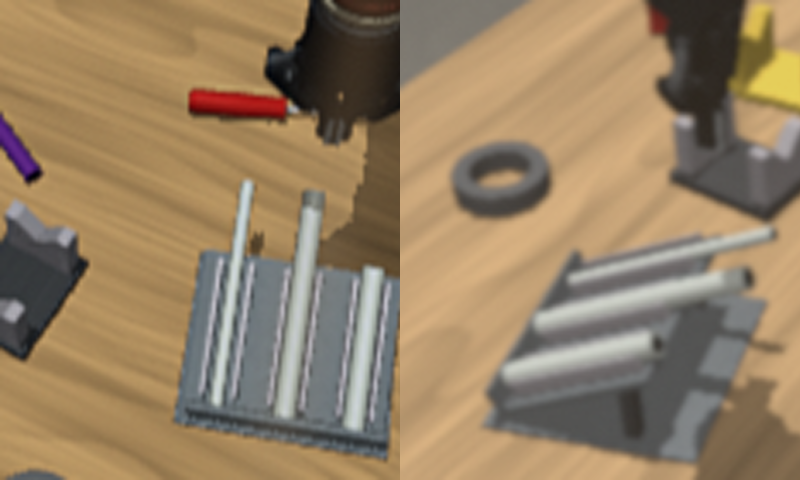

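```bash
python3 - <<'E'
from h import *
print(ctrl.hold_point_z,[x for x in dir(ctrl) if x[0]!='_'])
s=ctrl.get_state();e=s['eef_pos'];print(s['t'],e)
# wrist view: shut fingertips cloud, in world
i=camera_info('wrist'); print((i['T'][:3,3]-e).round(3))
Q,p,d=cloud('wrist2')
m=(d>0)&(np.linalg.norm(Q[...,:2]-e[:2],axis=-1)<.07)&(Q[...,2]>.14)
q=Q[m]; print(len(q), np.percentile(q[:,2],[0,1,5]) if len(q) else '')
m&=Q[...,2]<np.percentile(q[:,2],3); v,u=np.where(m); print(u.mean(),v.mean(),Q[m].mean(0))
# Also start pictures: fingers open, TCP reported .649,0,.194
for n in('scene','side'):
    Q,p,d=cloud(n+'0'); m=(d>0)&(abs(Q[...,0]-.65)<.08)&(abs(Q[...,1])<.04)&(Q[...,2]>.12)&(Q[...,2]<.3); print(n,np.percentile(Q[m][:,2],[0,1,5]))
E
```

```text
0.0187 ['IKError', 'finish_job', 'get_state', 'hold_point_z']
3.8833 [0.48146144 0.28482803 0.19440796]
[0.065 0.02  0.179]
53216 [0.2351339  0.24866274 0.27736266]
324.4802755165936 251.1283656856606 [0.49100675 0.28793921 0.25345415]
scene [0.24267104 0.24377862 0.24813025]
side [0.24281379 0.24466498 0.24912908]
```

The pixels, the depth cloud and the missed grasp all agree: the real fingertips are about 37 mm higher than the reported TCP. I'll work with z_real ≈ z_reported + 0.037, reopen, and descend to a reported z of about 0.048.

>>> {"api": "carry_out", "payload": {
  "rows": [
    [[0,0,0,0],[0,0,0,0],[0,0,0,0],[0,0,0,0],[0,0,0,0],[0,0,-0.3,0],[0,0,-0.8,0],[0,0,-1.4,0],[0,0,-2.0,0],[0,0,-2.5,0],[0,0,-2.8,0],[0,0,-2.8,0]]
  ],
  "grip": 0
}}

```text
t: 4.88
eef_pos: [0.4803, 0.2842, 0.1086]
ee_rot: [179.9, 0.3, 16.8]
wrist_force: [-0.1, -0.2, 0.7]
width: 0.0429
finger_force: 0.0
```

>>> {"api": "carry_out", "payload": {
  "rows": [
    [[0,0,-0.2,0],[0,0,-0.5,0],[0,0,-0.8,0],[0,0,-1.1,0],[0,0,-1.4,0],[0,0,-1.7,0],[0,0,-1.9,0],[0,0,-2.1,0],[0,0,-2.1,0]]
  ]
}}

```text
t: 5.63
eef_pos: [0.4811, 0.2846, 0.0466]
ee_rot: [180.0, 0.1, 16.8]
wrist_force: [-1.0, 0.1, 0.3]
width: 0.0426
finger_force: 0.0
```

```bash
python3 - <<'E'
from h import *
s=ctrl.get_state();e=s['eef_pos'];print(s['t'],e,s['wrist_force'])
for n in('scene','side'):
    snap(n,n+'3'); Q,p,d=cloud(n+'3'); m=(d>0)&(np.linalg.norm(Q[...,:2]-e[:2],axis=-1)<.05)&(Q[...,2]>.03)&(Q[...,2]<.2)&(p.max(-1)<70); q=Q[m]; print(n,len(q),np.percentile(q[:,2],[0,1,5]),q[q[:,2]<.12].mean(0))
a=cv2.imread('pics/scene3.png'); b=cv2.imread('pics/side3.png')
f=lambda i:cv2.resize(i,(400,400),interpolation=cv2.INTER_CUBIC)
cv2.imwrite('pics/c3.png',np.hstack([f(a[190:290,330:430]),f(b[180:280,190:290])]))
E
```

```text
5.6333 [0.48114971 0.28459525 0.04659021] [-0.96056989  0.10279594  0.28351908]
scene 296 [0.08474032 0.09676166 0.10945987] [0.48839393 0.29063176 0.10620547]
side 308 [0.09220054 0.09554041 0.10262855] [0.47279412 0.30114333 0.10790126]
```

View pics/c3.png

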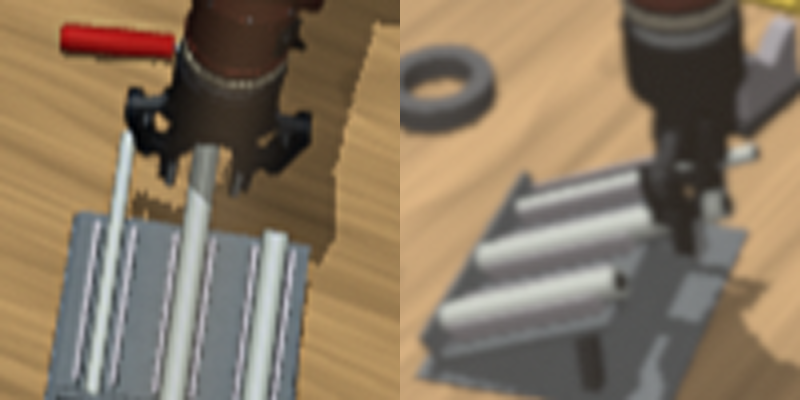

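The pads straddle the tube, at (205,165) in the left crop and (685,215) in the right. I'll close and lift.

>>> {"api": "carry_out", "payload": {
  "rows": [
    [[0,0,0,0],[0,0,0,0],[0,0,0,0],[0,0,0,0],[0,0,0,0],[0,0,0,0],[0,0,0,0]]
  ],
  "grip": -1,
  "grip_force": 70
}}

```text
t: 6.32
eef_pos: [0.4823, 0.2851, 0.0485]
ee_rot: [-180.0, -0.0, 16.8]
wrist_force: [-1.0, 0.3, 4.6]
width: 0.0178
finger_force: 68.3
```

>>> {"api": "carry_out", "payload": {
  "rows": [
    [[0,0,0.1,0],[0,0,0.3,0],[0,0,0.6,0],[0,0,1.0,0],[0,0,1.4,0],[0,0,1.8,0],[0,0,2.2,0],[0,0,2.6,0],[0,0,3.0,0],[0,0,3.3,0],[0,0,3.5,0],[0,0,3.5,0]]
  ]
}}

```text
t: 7.32
eef_pos: [0.4827, 0.2854, 0.1545]
ee_rot: [-180.0, -0.2, 16.8]
wrist_force: [0.4, 0.5, -1.9]
width: 0.0178
finger_force: 68.3
```

```bash
cat >> h.py <<'E'
def tube(f,zl,zh,box,br=95):
    Q,p,d=cloud(f); c=p.astype(int)
    m=(d>0)&(Q[...,2]>zl)&(Q[...,2]<zh)&(c.min(-1)>br)&(np.ptp(c,axis=-1)<40)&(Q[...,0]>box[0])&(Q[...,0]<box[1])&(Q[...,1]>box[2])&(Q[...,1]<box[3])
    q=Q[m]; print(f,len(q))
    if len(q)<20: return
    v=cv2.fitLine(q.astype(np.float32),cv2.DIST_HUBER,0,.001,.001).ravel(); mu=v[3:]; v=v[:3]*np.sign(v[0]); t=(q-mu)@v
    print(' yaw',np.degrees(np.arctan2(v[1],v[0])).round(1),'tilt',np.degrees(np.arcsin(v[2])).round(1),'ends',(mu+v*np.percentile(t,1)).round(4),(mu+v*np.percentile(t,99)).round(4))
E
python3 - <<'E'
from h import *
print(ctrl.get_state()['eef_pos'])
for n in('scene','side','wrist'): snap(n,n+'4'); tube(n+'4',.11,.26,(.45,.75,.22,.42))
E
```

```text
[0.48274197 0.28544874 0.15451794]
scene4 475
 yaw 15.8 tilt -25.5 ends [0.4711 0.284  0.2236] [0.6395 0.3315 0.1402]
side4 433
 yaw 16.9 tilt -25.2 ends [0.4623 0.2846 0.2201] [0.6334 0.3366 0.1358]
wrist4 12246
 yaw 16.0 tilt -24.9 ends [0.4677 0.2813 0.223 ] [0.6032 0.3202 0.1576]
```

Held, with the tilt still 25° and the grasp about 78 mm from the middle. Next I'll carry it over the V-blocks, turning it to their yaw.

>>> {"api": "carry_out", "payload": {
  "rows": [
    [[0.1,-0.2,0,-0.1],[0.2,-0.7,0,-0.3],[0.4,-1.4,0,-0.6],[0.6,-2.1,0,-1.0],[0.8,-2.9,0,-1.4],[1.1,-3.7,0,-1.8],[1.3,-4.5,0,-2.2],[1.6,-5.3,0,-2.5],[1.8,-6.1,0,-2.8],[2.0,-6.8,0,-3.1],[2.1,-7.3,0,-3.3],[2.2,-7.4,0,-3.4]]
  ]
}}

```text
t: 8.47
eef_pos: [0.5478, 0.0572, 0.153]
ee_rot: [179.8, 0.0, -4.1]
wrist_force: [-0.1, -0.4, -0.6]
width: 0.0179
finger_force: 68.3
```

>>> {"api": "carry_out", "payload": {
  "rows": [
    [[0,0,0,0],[0,0,0,0],[0,0,0,0],[0,0,0,0]]
  ]
}}

```text
t: 8.8
eef_pos: [0.5475, 0.065, 0.1528]
ee_rot: [-179.9, 0.0, -3.4]
wrist_force: [0.3, 0.1, -0.6]
width: 0.018
finger_force: 68.3
```

```bash
python3 - <<'E'
from h import *
s=ctrl.get_state(); print(s['t'],s['eef_pos'],s['ee_rot'],s['wrist_force'])
for n in('scene','side','wrist'): snap(n,n+'5'); tube(n+'5',.11,.26,(.45,.75,-.05,.15))
Q,p,d=cloud('wrist5')
for n,b,zr in(('tops',(.5,.72,-.01,.14),(.06,.075)),('base',(.5,.72,-.01,.14),(.007,.02))):
  for nm in('wrist5','scene5','side5'):
    Q,p,d=cloud(nm); m=(d>0)&(Q[...,2]>zr[0])&(Q[...,2]<zr[1])&(Q[...,0]>b[0])&(Q[...,0]<b[1])&(Q[...,1]>b[2])&(Q[...,1]<b[3])
    q=(Q[m][:,:2]*1000).astype(np.float32)
    if len(q)>20: r=cv2.minAreaRect(q); print(n,nm,len(q),np.round(r[0],1),np.round(r[1],1),round(r[2],1))
E
```

```text
8.8 [0.54754944 0.06503876 0.15277957] [-1.79939861e+02  3.99641960e-02 -3.41156032e+00] [ 0.25945765  0.11055968 -0.60698584]
scene5 380
 yaw -3.5 tilt -25.5 ends [0.5501 0.0673 0.2144] [0.7104 0.0574 0.1377]
side5 230
 yaw -4.4 tilt -25.7 ends [0.5288 0.0723 0.2204] [0.707  0.0587 0.1345]
wrist5 12131
 yaw -3.9 tilt -25.6 ends [0.5333 0.0658 0.2233] [0.673  0.0563 0.1562]
tops wrist5 1814 [625.9  56.9] [ 68.1 106.2] 86.2
tops scene5 92 [625.2  59.9] [ 68.4 107.8] 84.6
tops side5 128 [623.8  56.8] [ 72.8 110.1] 87.0
base wrist5 3400 [592.   52.8] [196.9 103.5] 7.0
base scene5 505 [600.4  50.8] [201.7 109.2] 3.7
base side5 396 [591.8  53.7] [192.3 100.4] 6.8
```

View pics/wrist5.png

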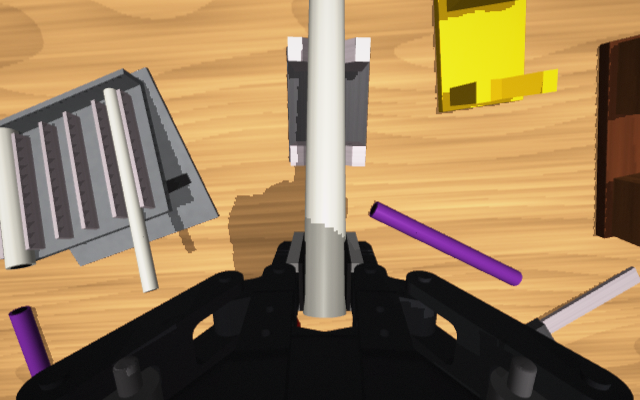

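The wrist view shows the tube at (325,150) centred over the grey blocks at (328,100), with the yellow ones to the right at (485,60). Seat ≈ (0.626, 0.057), yaw −3.8°. I'll lower in stages so the far block levels the tube.

>>> {"api": "carry_out", "payload": {
  "rows": [
    [[0.03,-0.07,-0.2,0],[0.03,-0.07,-0.6,0],[0.03,-0.07,-1.1,0],[0.03,-0.07,-1.6,0],[0.03,-0.07,-2.0,0],[0.03,-0.07,-2.4,0],[0.03,-0.07,-2.7,0],[0.03,-0.07,-3.0,0],[0.03,-0.07,-3.25,0],[0.03,-0.07,-3.5,0],[0.03,-0.07,-3.5,0]]
  ],
  "grip_force": 50
}}

```text
t: 9.87
eef_pos: [0.55, 0.0606, 0.0474]
ee_rot: [180.0, -0.1, -3.6]
wrist_force: [0.7, -0.0, 1.7]
width: 0.0177
finger_force: 67.4
```

```bash
python3 - <<'E'
from h import *
s=ctrl.get_state(); print(s['t'],s['eef_pos'],s['ee_rot'],s['wrist_force'])
for n in('side','wrist','scene'): snap(n,n+'6'); tube(n+'6',.073,.26,(.45,.75,-.05,.15))
E
```

```text
9.8667 [0.55003916 0.06063489 0.04742824] [ 1.79981712e+02 -1.36995143e-01 -3.61649532e+00] [ 0.73093348 -0.03658383  1.66748167]
side6 141
 yaw -5.5 tilt -14.5 ends [0.5293 0.0707 0.1086] [0.6661 0.0576 0.073 ]
wrist6 12041
 yaw -2.8 tilt -18.8 ends [0.5347 0.0611 0.1175] [0.6643 0.0548 0.0733]
scene6 203
 yaw -3.0 tilt -18.3 ends [0.5525 0.0629 0.1101] [0.6651 0.057  0.0729]
```

>>> {"api": "carry_out", "payload": {
  "rows": [
    [[0,0,-0.15,0],[0,0,-0.3,0],[0,0,-0.45,0],[0,0,-0.6,0],[0,0,-0.75,0],[0,0,-0.9,0],[0,0,-1.05,0],[0,0,-1.2,0],[0,0,-1.25,0],[0,0,-1.25,0],[0,0,-1.25,0]]
  ]
}}

```text
t: 10.93
eef_pos: [0.5483, 0.061, 0.0102]
ee_rot: [-180.0, 0.1, -3.6]
wrist_force: [-5.3, 0.4, 4.5]
width: 0.018
finger_force: 66.7
```

```bash
python3 - <<'E'
from h import *
s=ctrl.get_state(); print(s['t'],s['eef_pos'],s['ee_rot'],s['wrist_force'])
for n in('side','wrist','scene'): snap(n,n+'7'); tube(n+'7',.05,.12,(.5,.75,.035,.085),130)
E
```

```text
10.9333 [0.5482979  0.0610238  0.01021398] [-1.79995905e+02  7.44621985e-02 -3.58895965e+00] [-5.3051765   0.44446282  4.47646175]
side7 194
 yaw -4.9 tilt -2.7 ends [0.5328 0.0695 0.073 ] [0.7249 0.0532 0.0638]
wrist7 15809
 yaw -4.5 tilt -2.1 ends [0.5317 0.0639 0.0721] [0.6562 0.0541 0.0675]
scene7 283
 yaw -1.8 tilt -2.3 ends [0.5702 0.06   0.0724] [0.7254 0.0551 0.066 ]
```

>>> {"api": "carry_out", "payload": {
  "rows": [
    [[-0.02,0,-0.05,0],[-0.05,0,-0.1,0],[-0.07,0,-0.15,0],[-0.07,0,-0.17,0],[-0.07,0,-0.17,0],[-0.07,0,-0.17,0]]
  ]
}}

```text
t: 11.58
eef_pos: [0.5488, 0.0608, 0.0058]
ee_rot: [-180.0, -0.2, -3.6]
wrist_force: [2.1, 0.3, 3.3]
width: 0.0181
finger_force: 66.9
```

```bash
python3 - <<'E'
from h import *
s=ctrl.get_state(); print(s['t'],s['eef_pos'],s['ee_rot'],s['wrist_force'],s['ft_torque'])
for n in('side','wrist','scene'): snap(n,n+'8'); tube(n+'8',.05,.12,(.5,.75,.035,.085),130)
E
```

```text
11.5833 [0.54877716 0.06083395 0.0058433 ] [-179.99349504   -0.22903935   -3.60919133] [2.13589051 0.26255287 3.26900961] [ 0.09896502 -0.84351445  0.08620873]
side8 198
 yaw -4.4 tilt -0.6 ends [0.535  0.0681 0.0677] [0.7253 0.0536 0.0657]
wrist8 16176
 yaw -4.0 tilt 0.1 ends [0.5317 0.0628 0.0693] [0.6549 0.0543 0.0695]
scene8 278
 yaw -2.4 tilt 0.8 ends [0.5702 0.0606 0.0656] [0.7249 0.0541 0.0677]
```

The tube is level within the noise, so I'll release it.

>>> {"api": "carry_out", "payload": {
  "rows": [
    [[0,0,0,0],[0,0,0,0],[0,0,0,0],[0,0,0,0],[0,0,0,0],[0,0,0,0]]
  ],
  "grip": 0.2
}}

```text
t: 12.23
eef_pos: [0.5461, 0.0609, 0.0051]
ee_rot: [180.0, 0.1, -3.6]
wrist_force: [-0.3, -0.0, -0.0]
width: 0.0511
finger_force: 0.0
```

>>> {"api": "carry_out", "payload": {
  "rows": [
    [[0,0,0.2,0],[0,0,0.6,0],[0,0,1.0,0],[0,0,1.4,0],[0,0,1.8,0],[0,0,2.2,0],[0,0,2.6,0],[0,0,3.0,0],[0,0,3.4,0],[0,0,3.7,0],[0,0,3.8,0],[0,0,3.8,0]]
  ]
}}

```text
t: 13.23
eef_pos: [0.5472, 0.061, 0.1203]
ee_rot: [-180.0, -0.1, -3.6]
wrist_force: [0.3, -0.4, -0.5]
width: 0.0513
finger_force: 0.0
```

```bash
python3 - <<'E'
from h import *
s=ctrl.get_state(); print(s['t'],s['eef_pos'],s['ee_rot'],s['width'])
for n in('side','wrist','scene'): snap(n,n+'9'); tube(n+'9',.05,.09,(.5,.75,.035,.085),130)
for nm in('wrist9','scene9','side9'):
    Q,p,d=cloud(nm); m=(d>0)&(Q[...,2]>.06)&(Q[...,2]<.075)&(Q[...,0]>.56)&(Q[...,0]<.69)&(np.abs(Q[...,1]-.0575)>.017)&(np.abs(Q[...,1]-.0575)<.05)
    q=(Q[m][:,:2]*1000).astype(np.float32)
    if len(q)>20: r=cv2.minAreaRect(q); print(nm,len(q),np.round(r[0],1),np.round(r[1],1),round(r[2],1))
E
```

```text
13.2333 [0.54724357 0.06095948 0.12031172] [-1.79971773e+02 -9.95546314e-02 -3.59803276e+00] 0.05128768786287592
side9 306
 yaw -2.9 tilt -0.1 ends [0.5337 0.0641 0.0673] [0.724  0.0544 0.0669]
wrist9 7398
 yaw -1.7 tilt -0.3 ends [0.5319 0.0616 0.0667] [0.6912 0.0567 0.0658]
scene9 313
 yaw -2.6 tilt -0.1 ends [0.546  0.0626 0.0667] [0.725  0.0544 0.0664]
wrist9 2352 [626.2  57. ] [ 68.1 106.2] 86.1
scene9 130 [625.5  58.2] [ 69.4 107.4] 86.4
side9 114 [624.8  54.7] [ 72.8 110.3] 86.3
```

The tube rests level, from about x=0.530 to 0.726, with its middle at about 0.627 against the seat's 0.626. Next comes the grasp around the middle.

>>> {"api": "carry_out", "payload": {
  "rows": [
    [[0.2,0,0,0],[0.7,0,0,0],[1.3,-0.1,0,0],[1.9,-0.1,0,0],[2.4,-0.15,0,0],[2.62,-0.17,0,0],[2.62,-0.17,0,0],[2.62,-0.17,0,0]]
  ]
}}

```text
t: 14.05
eef_pos: [0.6246, 0.0557, 0.1186]
ee_rot: [180.0, 0.1, -3.6]
wrist_force: [-0.3, -0.2, -0.2]
width: 0.051
finger_force: 0.0
```

>>> {"api": "carry_out", "payload": {
  "rows": [
    [[0,0,-0.2,0],[0,0,-0.6,0],[0,0,-1.0,0],[0,0,-1.5,0],[0,0,-2.0,0],[0,0,-2.5,0],[0,0,-2.9,0],[0,0,-3.3,0],[0,0,-3.6,0],[0,0,-3.8,0],[0,0,-3.8,0]]
  ]
}}

```text
t: 14.97
eef_pos: [0.6243, 0.0558, 0.0038]
ee_rot: [180.0, 0.1, -3.6]
wrist_force: [-0.9, 0.7, 0.2]
width: 0.0515
finger_force: 0.0
```

>>> {"api": "carry_out", "payload": {
  "rows": [
    [[0,0,0,0],[0,0,0,0],[0,0,0,0],[0,0,0,0],[0,0,0,0],[0,0,0,0],[0,0,0,0]]
  ],
  "grip": -1,
  "grip_force": 60
}}

```text
t: 15.55
eef_pos: [0.6262, 0.0567, 0.0065]
ee_rot: [-179.9, -0.1, -3.6]
wrist_force: [0.0, 2.0, 5.5]
width: 0.0181
finger_force: 58.6
```

>>> {"api": "carry_out", "payload": {
  "rows": [
    [[0,0,0.1,0],[0,0,0.4,0],[0,0,0.8,0],[0,0,1.2,0],[0,0,1.6,0],[0,0,2.0,0],[0,0,2.4,0],[0,0,2.8,0],[0,0,3.1,0],[0,0,3.3,0],[0,0,3.3,0]]
  ]
}}

```text
t: 16.47
eef_pos: [0.6264, 0.0558, 0.1062]
ee_rot: [-180.0, -0.2, -3.6]
wrist_force: [1.0, 0.5, 0.3]
width: 0.0184
finger_force: 58.5
```

>>> {"api": "carry_out", "payload": {
  "rows": [
    [[-0.05,-0.2,0,0.1],[-0.1,-0.8,0,0.2],[-0.2,-1.7,0,0.4],[-0.4,-2.7,0,0.6],[-0.6,-3.8,0,0.8],[-0.8,-4.9,0,1.0],[-1.0,-6.0,0,1.2],[-1.2,-7.1,0,1.4],[-1.4,-8.2,0,1.6],[-1.55,-9.2,0,1.8],[-1.65,-10.0,0,2.0],[-1.7,-10.5,0,2.2]]
  ]
}}

```text
t: 17.47
eef_pos: [0.5715, -0.2643, 0.1035]
ee_rot: [179.9, 0.2, 9.4]
wrist_force: [0.7, -0.5, -1.0]
width: 0.0181
finger_force: 58.6
```

>>> {"api": "carry_out", "payload": {
  "rows": [
    [[-0.05,-0.4,0,0.05],[-0.1,-0.8,0,0.05],[-0.1,-0.87,0,0.05],[-0.1,-0.87,0,0.05],[-0.1,-0.87,0,0.05],[-0.1,-0.87,0,0.05]]
  ]
}}

```text
t: 17.97
eef_pos: [0.5721, -0.2831, 0.1042]
ee_rot: [-179.9, -0.0, 10.0]
wrist_force: [-0.1, 0.0, -1.0]
width: 0.0185
finger_force: 58.6
```

```bash
python3 - <<'E'
from h import *
s=ctrl.get_state(); print(s['t'],s['eef_pos'],s['ee_rot'],s['width'],s['wrist_force'])
for n in('side','wrist','scene'): 
    snap(n,n+'A'); tube(n+'A',.11,.22,(.4,.72,-.36,-.2),110)
    Q,p,d=cloud(n+'A'); m=(d>0)&(Q[...,2]>.05)&(Q[...,2]<.066)&(Q[...,0]>.4)&(Q[...,0]<.72)&(Q[...,1]>-.36)&(Q[...,1]<-.2)
    q=(Q[m][:,:2]*1000).astype(np.float32)
    if len(q)>20: r=cv2.minAreaRect(q); print(n,len(q),np.round(r[0],1),np.round(r[1],1),round(r[2],1))
E
```

```text
17.9667 [ 0.5720589  -0.2831025   0.10420568] [-1.79905880e+02 -2.14713552e-02  1.00496981e+01] 0.018542914864868653 [-0.05644279  0.02712911 -1.01096076]
sideA 218
 yaw 9.6 tilt -0.3 ends [ 0.4745 -0.2951  0.164 ] [ 0.6659 -0.2626  0.1629]
side 327 [ 570.  -286.7] [210.6  81.9] 8.9
wristA 13555
 yaw 10.6 tilt -0.5 ends [ 0.5449 -0.2882  0.1662] [ 0.6715 -0.2646  0.1652]
wrist 4257 [ 571.  -284.8] [210.4  68.2] 9.5
sceneA 160
 yaw 9.8 tilt -0.0 ends [ 0.4779 -0.2969  0.1648] [ 0.6698 -0.2637  0.1647]
scene 391 [ 571.6 -283.1] [213.2  72. ] 9.4
```

View pics/wristA.png

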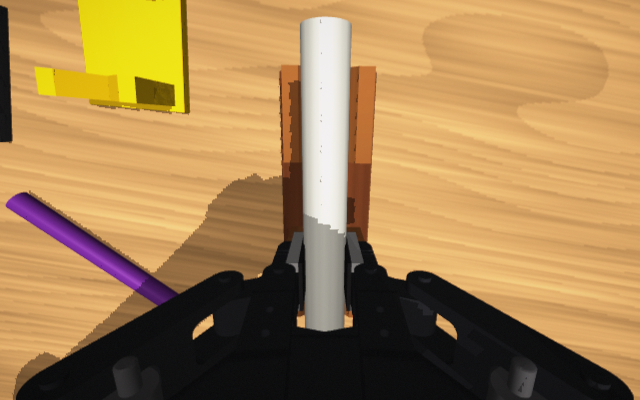

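The wrist view shows the tube at (325,170) above the cradle at (328,150), level and aligned to within 2–3 mm. I'll nudge it and lower.

>>> {"api": "carry_out", "payload": {
  "rows": [
    [[-0.06,-0.05,-0.2,-0.1],[-0.06,-0.05,-0.6,-0.1],[-0.06,-0.05,-1.0,-0.1],[-0.06,-0.05,-1.5,-0.1],[-0.06,-0.05,-2.0,-0.1],[-0.06,-0.05,-2.5,-0.1],[-0.06,-0.05,-2.9,-0.1],[-0.06,-0.05,-3.2,-0.1],[-0.06,-0.05,-3.4,-0.1],[-0.06,-0.05,-3.55,-0.1],[-0.06,-0.05,-3.55,-0.1],[-0.06,-0.05,-3.55,-0.1]]
  ]
}}

```text
t: 19.12
eef_pos: [0.5699, -0.2866, -0.0019]
ee_rot: [-180.0, -0.0, 9.3]
wrist_force: [-0.5, 1.2, -0.3]
width: 0.018
finger_force: 58.7
```

```bash
python3 - <<'E'
from h import *
s=ctrl.get_state(); print(s['t'],s['eef_pos'],s['ee_rot'],s['width'],s['wrist_force'])
for n in('side','wrist','scene'): 
    snap(n,n+'B'); tube(n+'B',.045,.09,(.4,.72,-.36,-.2),130)
E
```

```text
19.1167 [ 0.56987824 -0.28657298 -0.00186991] [-1.79994220e+02 -3.62082516e-02  9.32907789e+00] 0.018003856381991392 [-0.50827746  1.21892552 -0.25206031]
sideB 152
 yaw 8.8 tilt -0.4 ends [ 0.4715 -0.2978  0.0596] [ 0.667  -0.2676  0.0581]
wristB 13103
 yaw 9.5 tilt 0.5 ends [ 0.5429 -0.2911  0.059 ] [ 0.6696 -0.2698  0.0601]
sceneB 130
 yaw 9.1 tilt 0.1 ends [ 0.4757 -0.2997  0.0583] [ 0.6663 -0.2691  0.0585]
```

>>> {"api": "carry_out", "payload": {
  "rows": [
    [[0,0,-0.03,0],[0,0,-0.06,0],[0,0,-0.06,0]]
  ]
}}

```text
t: 19.52
eef_pos: [0.57, -0.2867, -0.0019]
ee_rot: [-180.0, -0.1, 9.3]
wrist_force: [-2.9, 2.6, 8.2]
width: 0.0181
finger_force: 59.9
```

>>> {"api": "carry_out", "payload": {
  "rows": [
    [[0,0,0,0],[0,0,0,0],[0,0,0,0],[0,0,0,0],[0,0,0,0],[0,0,0,0]]
  ],
  "grip": 0.2
}}

```text
t: 20.02
eef_pos: [0.5695, -0.2869, -0.0041]
ee_rot: [180.0, 0.0, 9.3]
wrist_force: [1.0, -0.4, -0.0]
width: 0.0512
finger_force: 0.0
```

>>> {"api": "carry_out", "payload": {
  "rows": [
    [[0,0,0.2,0],[0,0,0.6,0],[0,0,1.0,0],[0,0,1.5,0],[0,0,2.0,0],[0,0,2.5,0],[0,0,3.0,0],[0,0,3.5,0],[0,0,4.0,0],[0,0,4.4,0],[0,0,4.6,0],[0,0,4.6,0]]
  ]
}}

```text
t: 21.02
eef_pos: [0.5707, -0.2875, 0.1366]
ee_rot: [179.9, -0.2, 9.3]
wrist_force: [-0.0, -0.3, -0.2]
width: 0.0513
finger_force: 0.0
```

```bash
python3 - <<'E'
from h import *
s=ctrl.get_state(); print(s['t'],s['eef_pos'],s['width'],s['wrist_force'])
for n in('side','wrist','scene'): 
    snap(n,n+'C'); tube(n+'C',.045,.09,(.4,.72,-.36,-.2),120)
a=cv2.imread('pics/sideC.png'); cv2.imwrite('pics/c4.png',cv2.resize(a[110:210,270:400],None,fx=5,fy=5,interpolation=cv2.INTER_CUBIC))
E
```

```text
21.0167 [ 0.57066511 -0.28751482  0.13659413] 0.05128415838740039 [-2.46506161e-04 -2.89132841e-01 -2.04098699e-01]
sideC 219
 yaw 9.2 tilt -0.1 ends [ 0.4713 -0.2989  0.0568] [ 0.6653 -0.2675  0.0564]
wristC 4367
 yaw 8.6 tilt 0.3 ends [ 0.4756 -0.2984  0.0574] [ 0.6688 -0.2691  0.0583]
sceneC 188
 yaw 9.4 tilt 0.1 ends [ 0.4732 -0.2989  0.0563] [ 0.6688 -0.2665  0.0567]
```

View pics/c4.png

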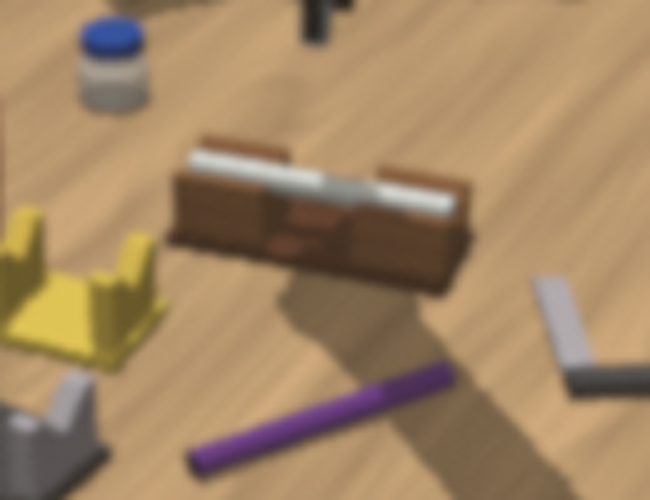

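The tube lies in the cradle groove, from (190,155) to (455,205) in the crop. It is level and centred within about 1 mm, and the gripper is clear, so I'll hand in.

```bash
python3 -c "
from plant import ctrl
print(ctrl.finish_job())"
```

```text
the job is handed in; nothing more can be done
None
```

The long, thick tube was laid level on the grey V-blocks and let go, then taken again by its middle and laid in the wooden cradle, level and centred to about 1–2 mm by the cameras; I handed the job in at 21 s with the gripper clear, after one empty first grasp because the real fingertips sit about 37 mm above the reported TCP.

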